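# Run a thread tap to the bottom of a nut blank

## Robot

A 7-joint arm with a two-finger parallel gripper is mounted at the origin on the work surface; the furniture and walls round the work are solid. World frame = base frame: x ahead of the robot, y to its left, z up, the work surface at z = 0. Lengths are in m, angles in degrees, forces in N, time in s.
With the tool pointing down it reaches from about 0.425 to 0.875 m from the base axis. Payload 4.7 kg.
Tool frame: the origin (TCP) lies midway between the tips of the shut fingers; the grasp point (between the pads) lies 19 mm behind it (env.grip_depth is the distance from the TCP to the grasp point, in m); z points along the fingers, y is the line along which they close (so a half turn about z gives the same grasp; the last joint's range is limited). The gripper opens to 87 mm and grips with 3 to 60 N. Pads are 19 mm wide; open, the fingers measure 117 mm over their backs; the gripper's body (75 mm by 190 mm) begins 51 mm behind the grasp point.
Start: joints at [70.651, 18.392, -4.016, 83.108, 1.295, 78.541, -3.26], TCP at [0.224, -0.61, 0.223] pointing down, gripper open.
Joint ranges: [-163.93, 163.93], [-17.29, 119.83], [-79.2, 71.16], [3.27, 140.29], [-89.18, 269.18], [5.43, 117.66], [-154.24, 154.24]. Speed limits (degrees/s): [147.25, 147.25, 180, 180, 180, 180, 180].

## Interface

Orientations are given as [roll, pitch, yaw] about the fixed x, y, z axes, in that order (R = Rz(yaw) Ry(pitch) Rx(roll)).
In Python, from cell import get_obs, optics, env, nets gives the robot as it stands.
- The arm moves only by the shell command python3 -m creep 'ROWS' [FORCE]. ROWS is JSON, a list of rows, each an object of numbers: "wx", "wy", "wz": the turn, a rotation vector about the tool's x, y, z in degrees; "tx", "ty", "tz": the shift along the tool's x, y, z in mm; "gripper": the opening, from -1 (shut) to 1 (fully open). A call has 1 to 5 rows; each row is the pose to reach, as a shift and turn from the pose commanded when the call began, along the tool's axes at that moment; what a row does not reach only later rows make up. A row lasts 1/12 s, in which the tool goes at most 41.7 mm and 7.16 degrees, less where a joint would pass 70% of its speed; a pose out of reach is approached as far as the arm can. A call with a gripper value outside its range is refused whole. The fingers move at their own pace and stop on an object; FORCE is the grip in N (left out, the last holds). Time passes only in rows, so rows that repeat a pose let the fingers close. It gives the time, the measured TCP pose, the force, the opening and the grip force at its end, in the units of the state.
- get_obs(): the state, without advancing time (a new reading comes with each control period).
- optics.read_camera(name): name is "side" or "top" or "wrist"; returns (picture, depth): 384x512x3 uint8, red, green, blue; 384x512 float32, m along the optical axis (not along the pixel's ray), 0 where there is no reading.
- optics.camera_info(name): a dict with "fovy" (degrees; the focal length in pixels is half the picture's height over the tangent of half this angle, whatever the lens; pixels are square), "cx", "cy" (the principal point, pixels), "k1" (the pictures are not rectified: a ray, as slopes to the right and down, at radius r is drawn at 1 + k1 r^2 times it, then the intrinsics apply), "R" (3x3) and "t" (3): a world point X has camera coordinates R X + t; the wrist camera has in their place "tool_from_camera" (4x4, takes a point from camera to tool coordinates, whose origin is the TCP and whose axes are the flange's). Camera axes: x right, y down, z forward; pixel columns grow to the right and rows downward; lengths in m; the calibration is good to about 2 mm. A picture is of the moment at which its call begins: read the wrist's pose just before it. camera_info takes no time and is no camera call.
- env.sign_off(): hands the job in; it is judged then, once.
Trained networks look in the newest picture that a camera, given by its name, has taken for a name from the list of things; names that differ only in an ending like _2 or _b are one class to them, and where a whole thing is asked for, a point or a joint stands for the part that bears it (a point fixed in the world has none). Each returns a list of dicts, best first, with "confidence" (0 to 1); they miss things now and then, are a little off and sometimes report something else, mostly with a low value. They report only what shows in the picture. A call takes as long as a camera call.
- nets.look_for(query, camera): "point" ([x, y, z] in m, in world coordinates, good to about 4 mm: the middle of the surface that is visible of it).
- nets.place_of(query, camera): "point" ([x, y, z] in m, in world coordinates, good to about 4 mm: a listed point, or the origin of a listed thing).
The state is a dict: "time_s": time; "qpos": joint angles; "joint_velocities": joint speeds; "effort": joint torques, N m; "tool_pos": TCP position; "tool_rot": TCP orientation; "force": force on the tool from outside, world axes, zero at the start; "wrist_torque": the same for the moment, N m; "grip_width": finger opening in m; "grasp_force": force on a finger pad.
Only numpy, scipy, OpenCV 4.12 (cv2) and the standard library are available. Lean on these libraries where they do the work, as an engineer would, in place of code of your own. Each camera call takes 0.05 s, during which the arm holds its last target. There are 200 camera calls.

## Task

Fit the loose tap wrench squarely onto the square head of the tap that stands in the nut blank. Then turn the tap clockwise half a turn forward and a quarter turn back, and again half forward and a quarter back, then on forward until you feel it come up against the bottom of the hole; do not force it there, or the slender tap breaks. Leave it run down with the wrench sitting on it, and leave the other things on the bench as they stand.

Things in the scene. Friction and masses are not known exactly. Their poses are not given: they have to be found in the camera images.
- nut_block: fixed maple nut blank 84x70x40 mm with a round boss 42 mm across, on a plywood board 150x120x16 mm. Origin under the board's centre on the bench, z up; the hole is on this axis, boss top 66 mm up. The thread is already cut, right-hand, 3 mm lead: clockwise from above takes the tap down 3 mm a turn. Its bottom is met 0.80 to 1.12 turns from the start; where exactly must be felt
- tap_square (a point): very top of the upright steel tap's head, on its axis over the boss, about 132 mm above the bench. Below this point: a four-sided taper 7 mm high, 4 mm wide on top, a 12x12 mm square 14 mm high, then, 21 mm under this point, a round shoulder 21 mm across on which the wrench seats, then a slender 11 mm shank. x and y are normal to the square's flats and turn with the head
- shank_twist (a joint): elastic twist of the tap's slender shank, rad, positive when driven clockwise; 0 unloaded, 2.5 N m per rad. Turning in the thread needs about 0.18 N m (0.07 rad, 3 N at the wrench grip) either way; at the bottom the tap stops dead and the twist rises with the torque. It breaks at 0.36 rad (0.9 N m, 15 N at the grip)
- tap_wrench: loose steel tap wrench, 0.28 kg, standing on its hub. Origin under the hub's centre, on the socket axis, z up. Hub 32x32x36 mm high, flats normal to x and y; grasp by the x flats. Socket in the underside 14 mm square, 26 mm deep, sides along x and y; 10 degrees of play each way on the tap. Arms 9 mm thick, 27 mm up, 60 mm long to +y (with upright grip) and -y (plain knob)
- grip_mid (a point): middle of the wrench's upright wooden grip, a round sleeve 18 to 19 mm across, 42 mm high, that spins freely on its pin (so the fingers need not turn with it); 60 mm from the hub axis along the wrench's +y, 58 mm above the hub's underside.
- spool_clamp: bystander: small turned wooden spool clamp with wing nut, standing, 35 mm across, 68 mm high; origin under its centre
- finger_plane: bystander: small brass finger plane 29x60x31 mm; origin under its centre

How it is judged (in metres and radians):
On the way, in this order (a step that is already met when the one before it is completed fails the run):
1. the wrench sits on the tap's square (z of tap_square in the frame of tap_wrench above 0.017 m and horizontal distance between tap_square and tap_wrench below 0.004 m and angle between tap_wrench's own z axis and vertical below 0.12 rad), for 0.2 s.
2. first half turn forward (tap down by 0.40 turn or more) (distance of tap_square from where it was at the start of the episode above 0.0012 m), for 0.05 s.
3. first quarter turn back (to under 0.35 turn) (distance of tap_square from where it was at the start of the episode below 0.00105 m), for 0.05 s.
4. second half turn forward (0.62 turn or more) (distance of tap_square from where it was at the start of the episode above 0.00186 m), for 0.05 s.
5. second quarter turn back (to under 0.60 turn) (distance of tap_square from where it was at the start of the episode below 0.00177 m), for 0.05 s.
At the end, for the whole second after the job is handed in: the tap is at the bottom of the hole (within 0.1 mm of full depth, 12 degrees of turn), the wrench sits on its square within 4 mm of the shoulder, upright within 7 degrees and at rest, and the hand has let go (all of step 1 and z of tap_square in the frame of nut_block below 0.12968 m and linear speed of tap_wrench below 0.02 m/s); the robot touches nothing.
It fails at once if the tap is forced and breaks (twist over 0.36 rad) (value of joint shank_twist above 0.36 rad or value of joint shank_twist below -0.36 rad).
It fails at once if a bystander is shifted more than 20 mm (distance of any of spool_clamp, finger_plane from where it was at the start of the episode above 0.02 m).
It also fails if it takes over 72 s, if anything falls off the work surface, if the arm or the gripper's body presses on something with over 40 N, if the wrist force passes 120 N, or if a joint passes its speed limit or range.

## Working session

There is one attempt and no reset: what is moved stays moved. The work goes in short steps, Python scripts to look and compute and a shell command to move; the robot and the scene stay as the last step left them, time stands still between calls to the robot, and variables do not carry over. Pictures are saved under pics/ and viewed, at most 10 in all, crops included, and the job is handed in when it is done.

```bash
ls; mkdir -p pics
cat > h.py <<'E'
import numpy as np, cv2
from scipy.spatial.transform import Rotation as Ro
from cell import get_obs, optics, env, nets
def cam(name):
    o=get_obs(); p,d=optics.read_camera(name); i=optics.camera_info(name)
    f=192/np.tan(np.radians(i['fovy']/2))
    if 'R' in i: R=np.array(i['R']).T; t=-R@np.array(i['t'])
    else:
        T=np.array(i['tool_from_camera']); Rt=Ro.from_euler('xyz',o['tool_rot'],degrees=True).as_matrix()
        R=Rt@T[:3,:3]; t=Rt@T[:3,3]+np.array(o['tool_pos'])
    K=np.array([[f,0,i['cx']],[0,f,i['cy']],[0,0,1.]])
    v,u=np.mgrid[0:384,0:512]
    x=(u-i['cx'])/f; y=(v-i['cy'])/f; a,b=x.copy(),y.copy()
    for _ in range(15): s=1+i['k1']*(a*a+b*b); a,b=x/s,y/s
    P=np.stack([a*d,b*d,d],-1)@R.T+t
    P[d==0]=np.nan
    return p,d,P
def save(n,p): cv2.imwrite('pics/'+n+'.png',p[:,:,::-1])
E
python3 - <<'E'
from h import *
o=get_obs();print({k:np.round(v,3) for k,v in o.items()})
for c in('top','side'):
    p,d,P=cam(c);save(c+'0',p)
    for q in('nut_block','tap_square','tap_wrench','grip_mid','spool_clamp','finger_plane'):
        print(c,q,[(np.round(r['point'],3),round(r['confidence'],2)) for r in nets.place_of(q,c)[:2]])
E
```

```text
pics
{'time_s': np.float64(0.0), 'qpos': array([70.651, 18.438, -4.016, 83.175,  1.297, 78.541, -3.261]), 'joint_velocities': array([ 0.04 , -0.016, -0.099, -0.003, -0.042, -0.015,  0.019]), 'effort': array([-0.0000e+00, -4.9130e+01, -4.0400e-01, -3.1253e+01, -6.4000e-02,
        4.4000e-02,  0.0000e+00]), 'tool_pos': array([ 0.224, -0.61 ,  0.221]), 'tool_rot': array([-1.79891e+02,  7.00000e-03,  2.01580e+01]), 'force': array([-0.46 , -0.117,  0.483]), 'wrist_torque': array([ 0.018,  0.057, -0.013]), 'grasp_force': np.float64(0.0), 'grip_width': np.float64(0.087)}
top nut_block [(array([0.581, 0.01 , 0.001]), 0.71), (array([ 0.632, -0.208, -0.001]), 0.32)]
top tap_square [(array([0.583, 0.009, 0.132]), 0.43)]
top tap_wrench [(array([ 0.43 , -0.32 , -0.003]), 0.94)]
top grip_mid [(array([ 0.45 , -0.267,  0.059]), 0.84), (array([0.579, 0.007, 0.001]), 0.39)]
top spool_clamp [(array([ 0.403,  0.161, -0.001]), 0.59)]
top finger_plane [(array([ 0.628, -0.21 , -0.   ]), 0.54)]
side nut_block [(array([ 0.582,  0.012, -0.   ]), 0.72)]
side tap_square [(array([0.582, 0.013, 0.132]), 0.59)]
side tap_wrench [(array([ 0.43 , -0.32 , -0.001]), 0.88)]
side grip_mid [(array([ 0.444, -0.26 ,  0.061]), 0.91)]
side spool_clamp [(array([0.403, 0.164, 0.001]), 0.72)]
side finger_plane [(array([0.578, 0.013, 0.132]), 0.7), (array([ 0.637, -0.212, -0.001]), 0.65)]
```

View pics/top0.png

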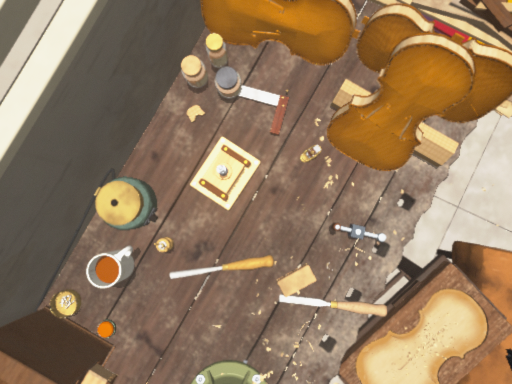

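View pics/side0.png

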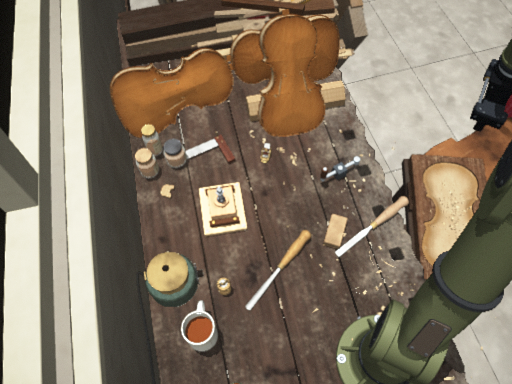

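```bash
cat >> h.py <<'E'
def go(x,y,z,yaw,o=None):
    o=o or get_obs(); R=Ro.from_euler('xyz',o['tool_rot'],degrees=True); T=Ro.from_euler('xyz',[180,0,yaw],degrees=True)
    s=R.inv().apply(np.array([x,y,z])-o['tool_pos'])*1000; w=(R.inv()*T).as_rotvec(degrees=True)
    print('t',s.round(1),'w',w.round(1))
E
python3 - <<'E'
from h import *
print(np.round(optics.camera_info('wrist')['tool_from_camera'],3),optics.camera_info('wrist')['fovy'])
go(.38,-.34,.22,73)
E
```

```text
[[-0.    -0.959 -0.284  0.078]
 [ 1.     0.    -0.001 -0.001]
 [ 0.001 -0.284  0.959 -0.161]
 [ 0.     0.     0.     1.   ]] 70.15992353259826
t [ 239.6 -199.9    2.6] w [  0.    0.  -52.8]
```

```bash
python3 - <<'E'
from h import *
go(.43,-.32,.2,73)
E
python3 -m creep '[{"tx":36,"ty":-22,"wz":-7},{"tx":72,"ty":-33,"wz":-14},{"tx":108,"ty":-55,"wz":-21},{"tx":144,"ty":-77,"wz":-28},{"tx":180,"ty":-96,"wz":-35}]'
python3 - <<'E'
from h import *
go(.43,-.32,.2,73)
E
```

```text
t [ 293.4 -201.5   22.6] w [  0.    0.  -52.8]
t [ 293.4 -201.5   22.6] w [  0.    0.  -52.8]validation failed for argument at $[0]...
```

```bash
python3 -m creep '[{"wx":0,"wy":0,"wz":-7,"tx":36,"ty":-20,"tz":0,"gripper":1},{"wx":0,"wy":0,"wz":-14,"tx":72,"ty":-40,"tz":0,"gripper":1},{"wx":0,"wy":0,"wz":-21,"tx":108,"ty":-60,"tz":0,"gripper":1},{"wx":0,"wy":0,"wz":-28,"tx":144,"ty":-80,"tz":0,"gripper":1},{"wx":0,"wy":0,"wz":-35,"tx":180,"ty":-100,"tz":0,"gripper":1}]'
python3 - <<'E'
from h import *
go(.43,-.32,.2,73)
E
```

```text
time_s: 1.12
tool_pos: [0.3595, -0.4528, 0.2228]
tool_rot: [180.0, 0.0, 55.5]
force: [0.2, -1.0, -0.2]
grip_width: 0.0868
grasp_force: 0.0
t [149.4 -17.1  22.8] w [  0.    0.  -17.5]
```

```bash
python3 -m creep '[{"wx":0,"wy":0,"wz":-6,"tx":36,"ty":-4,"tz":5,"gripper":1},{"wx":0,"wy":0,"wz":-12,"tx":72,"ty":-8,"tz":10,"gripper":1},{"wx":0,"wy":0,"wz":-17.5,"tx":108,"ty":-12,"tz":15,"gripper":1},{"wx":0,"wy":0,"wz":-17.5,"tx":149,"ty":-17,"tz":23,"gripper":1},{"wx":0,"wy":0,"wz":-17.5,"tx":149,"ty":-17,"tz":23,"gripper":1}]'
python3 - <<'E'
from h import *
p,d,P=cam('wrist');save('w1',p)
for q in('tap_wrench','grip_mid'):
    print(q,[(np.round(r['point'],4),round(r['confidence'],2)) for r in nets.place_of(q,'wrist')[:2]])
m=(P[...,2]>.012)&(P[...,2]<.12)&(np.hypot(P[...,0]-.43,P[...,1]+.32)<.1)
h=m&(abs(P[...,2]-.036)<.004)&(np.hypot(P[...,0]-.43,P[...,1]+.32)<.026)
X=P[h][:,:2]; print(len(X),np.median(P[h][:,2]),cv2.minAreaRect((X*1000).astype(np.float32)))
a=m&(P[...,2]<.034)&(P[...,2]>.02); A=P[a][:,:2]; print(cv2.fitLine((A*1000).astype(np.float32),cv2.DIST_HUBER,0,.01,.01).ravel())
g=m&(P[...,2]>.05); print(P[g].mean(0) if g.any() else 0,P[g].max(0))
E
```

```text
time_s: 1.53
tool_pos: [0.4342, -0.3127, 0.1988]
tool_rot: [-180.0, -0.3, 73.4]
force: [1.2, 1.5, -0.4]
grip_width: 0.087
grasp_force: 0.0
tap_wrench [(array([ 0.4334, -0.3212,  0.001 ]), 0.73)]
grip_mid [(array([ 0.4476, -0.2601,  0.0594]), 0.79)]
645 0.03514037320225838 ((431.3294677734375, -320.1315002441406), (32.056068420410156, 31.89153289794922), 76.66555786132812)
[ 2.3180209e-01  9.7276294e-01  4.3068250e+02 -3.2242468e+02]
[ 0.44552687 -0.26103834  0.07656781] [ 0.45414563 -0.25269863  0.08157764]
```

View pics/w1.png

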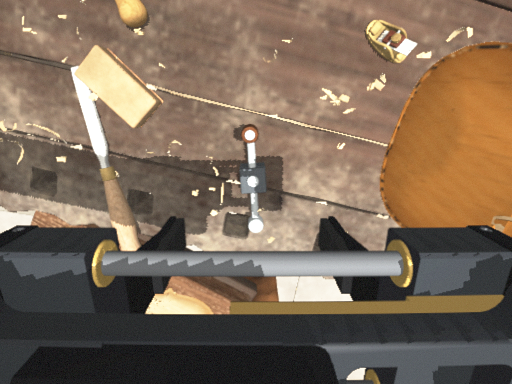

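Run:
```python
from h import *
go(.4313,-.320,.006,76.6)
```

```text
t [  2.8   0.8 193.8] w [ 0.   0.1 -3.9]
```

```bash
python3 -m creep '[{"wx":0,"wy":0,"wz":-4,"tx":3,"ty":1,"tz":35,"gripper":1},{"wx":0,"wy":0,"wz":-4,"tx":3,"ty":1,"tz":70,"gripper":1},{"wx":0,"wy":0,"wz":-4,"tx":3,"ty":1,"tz":105,"gripper":1},{"wx":0,"wy":0,"wz":-4,"tx":3,"ty":1,"tz":140,"gripper":1},{"wx":0,"wy":0,"wz":-4,"tx":3,"ty":1,"tz":165,"gripper":1}]' 40
python3 - <<'E'
from h import *
go(.4313,-.320,.006,76.6)
E
```

```text
time_s: 2.1
tool_pos: [0.4291, -0.3211, 0.0318]
tool_rot: [-179.9, -0.0, 76.5]
force: [0.1, -0.0, 0.4]
grip_width: 0.0866
grasp_force: 0.0
t [ 1.5  1.9 25.8] w [-0.1 -0.  -0.1]
```

```bash
python3 -m creep '[{"wx":0,"wy":0,"wz":0,"tx":1.5,"ty":2,"tz":16,"gripper":1},{"wx":0,"wy":0,"wz":0,"tx":1.5,"ty":2,"tz":26,"gripper":1},{"wx":0,"wy":0,"wz":0,"tx":1.5,"ty":2,"tz":26,"gripper":0.2},{"wx":0,"wy":0,"wz":0,"tx":1.5,"ty":2,"tz":26,"gripper":-0.5},{"wx":0,"wy":0,"wz":0,"tx":1.5,"ty":2,"tz":26,"gripper":-1}]' 40
python3 -m creep '[{"wx":0,"wy":0,"wz":0,"tx":0,"ty":0,"tz":0,"gripper":-1},{"wx":0,"wy":0,"wz":0,"tx":0,"ty":0,"tz":0,"gripper":-1},{"wx":0,"wy":0,"wz":0,"tx":0,"ty":0,"tz":0,"gripper":-1}]' 40
```

```text
time_s: 2.52
tool_pos: [0.4345, -0.3201, 0.0099]
tool_rot: [179.9, 0.1, 76.6]
force: [0.2, 0.1, 0.7]
grip_width: 0.074
grasp_force: 0.0
time_s: 2.77
tool_pos: [0.4343, -0.3193, 0.0096]
tool_rot: [179.9, 0.1, 76.7]
force: [-0.2, 0.4, 0.3]
grip_width: 0.0548
grasp_force: 0.0
```

```bash
python3 -m creep '[{"wx":0,"wy":0,"wz":0,"tx":0,"ty":0,"tz":0,"gripper":-1},{"wx":0,"wy":0,"wz":0,"tx":0,"ty":0,"tz":0,"gripper":-1},{"wx":0,"wy":0,"wz":0,"tx":0,"ty":0,"tz":0,"gripper":-1},{"wx":0,"wy":0,"wz":0,"tx":0,"ty":0,"tz":0,"gripper":-1},{"wx":0,"wy":0,"wz":0,"tx":0,"ty":0,"tz":0,"gripper":-1}]' 40
python3 - <<'E'
from h import *
for i in range(4): print(np.round(get_obs()['tool_pos'],4),get_obs()['grip_width'],get_obs()['grasp_force']);
E
```

```text
time_s: 3.18
tool_pos: [0.4338, -0.3188, 0.0086]
tool_rot: [-180.0, 0.0, 76.7]
force: [-0.3, 0.6, 2.2]
grip_width: 0.0319
grasp_force: 40.0
[ 0.4338 -0.3188  0.0086] 0.03192665150436942 39.99959492124617
[ 0.4338 -0.3188  0.0086] 0.03192665150436942 39.99959492124617
[ 0.4338 -0.3188  0.0086] 0.03192665150436942 39.99959492124617
[ 0.4338 -0.3188  0.0086] 0.03192665150436942 39.99959492124617
```

```bash
python3 -m creep '[{"wx":0,"wy":0,"wz":0,"tx":0,"ty":0,"tz":-10,"gripper":-1},{"wx":0,"wy":0,"wz":0,"tx":0,"ty":0,"tz":-45,"gripper":-1},{"wx":0,"wy":0,"wz":0,"tx":0,"ty":0,"tz":-85,"gripper":-1},{"wx":0,"wy":0,"wz":0,"tx":10,"ty":0,"tz":-125,"gripper":-1},{"wx":0,"wy":0,"wz":0,"tx":30,"ty":-4,"tz":-160,"gripper":-1}]' 40
python3 -m creep '[{"wx":0,"wy":0,"wz":0,"tx":30,"ty":7,"tz":-15,"gripper":-1},{"wx":0,"wy":0,"wz":0,"tx":65,"ty":21,"tz":-30,"gripper":-1},{"wx":0,"wy":0,"wz":0,"tx":100,"ty":35,"tz":-40,"gripper":-1},{"wx":0,"wy":0,"wz":0,"tx":135,"ty":49,"tz":-40,"gripper":-1},{"wx":0,"wy":0,"wz":0,"tx":170,"ty":58,"tz":-40,"gripper":-1}]' 40
python3 - <<'E'
from h import *
go(.555,-.096,.21,76.6)
E
```

```text
time_s: 3.6
tool_pos: [0.4365, -0.2908, 0.1713]
tool_rot: [179.9, 0.1, 76.4]
force: [1.6, -1.7, -1.8]
grip_width: 0.0317
grasp_force: 40.0
time_s: 4.02
tool_pos: [0.5339, -0.1351, 0.21]
tool_rot: [179.9, 0.0, 76.6]
force: [0.7, 0.8, -2.7]
grip_width: 0.0318
grasp_force: 40.0
t [43.  11.5 -0. ] w [0.1 0.  0. ]
```

```bash
python3 -m creep '[{"wx":0,"wy":0,"wz":0,"tx":25,"ty":6,"tz":0,"gripper":-1},{"wx":0,"wy":0,"wz":0,"tx":43,"ty":11,"tz":0,"gripper":-1},{"wx":0,"wy":0,"wz":0,"tx":43,"ty":11,"tz":0,"gripper":-1},{"wx":0,"wy":0,"wz":0,"tx":43,"ty":11,"tz":0,"gripper":-1}]' 40
python3 - <<'E'
from h import *
o=get_obs();print(np.round(o['tool_pos'],4),o['force'])
p,d,P=cam('wrist');save('w2',p)
for q in('tap_square','nut_block','tap_wrench','grip_mid'):
    print(q,[(np.round(r['point'],4),round(r['confidence'],2)) for r in nets.place_of(q,'wrist')[:2]])
c=np.array([.582,.011])
for lo,hi in((.128,.136),(.114,.127),(.106,.1135),(.062,.07)):
    m=(P[...,2]>lo)&(P[...,2]<hi)&(np.hypot(*(P[...,:2]-c).transpose(2,0,1))<.04)
    v,u=np.nonzero(m); print(lo,m.sum(), m.any() and (u.mean(),v.mean(),P[m].mean(0).round(4),cv2.minAreaRect((P[m][:,:2]*1000).astype(np.float32))))
m=(np.hypot(*(P[...,:2]-c).transpose(2,0,1))<.015)&(P[...,2]>.1); v,u=np.nonzero(m); U,V=int(u.mean()),int(v.mean()); print(U,V)
cv2.imwrite('pics/w2c.png',cv2.resize(p[max(V-40,0):V+40,U-40:U+40,::-1],(560,560),interpolation=cv2.INTER_CUBIC))
E
```

```text
time_s: 4.35
tool_pos: [0.553, -0.0957, 0.2085]
tool_rot: [-180.0, -0.0, 76.8]
force: [-0.2, -0.9, -2.3]
grip_width: 0.0318
grasp_force: 40.0
[ 0.553  -0.0957  0.2085] [-0.24024853 -0.89691546 -2.25339432]
tap_square [(array([0.5777, 0.0114, 0.129 ]), 0.9)]
nut_block [(array([ 0.5798,  0.0048, -0.0033]), 0.93)]
tap_wrench [(array([ 0.5538, -0.0973,  0.1997]), 0.62)]
grip_mid [(array([ 0.5662, -0.0391,  0.2592]), 0.75), (array([ 0.5558, -0.0998,  0.2004]), 0.58)]
0.128 98 (np.float64(256.14285714285717), np.float64(66.60204081632654), array([0.5804, 0.011 , 0.1302]), ((580.4545288085938, 11.137979507446289), (8.369953155517578, 8.528809547424316), 19.967206954956055))
0.114 110 (np.float64(255.95454545454547), np.float64(68.91818181818182), array([0.5801, 0.01  , 0.1244]), ((580.6026000976562, 11.266693115234375), (11.923587799072266, 11.72530460357666), 18.513193130493164))
0.106 208 (np.float64(255.58653846153845), np.float64(71.90865384615384), array([0.5798, 0.0093, 0.1105]), ((580.3070068359375, 10.989921569824219), (19.213163375854492, 19.808345794677734), 35.437835693359375))
0.062 819 (np.float64(254.96703296703296), np.float64(77.74481074481075), array([0.5796, 0.0088, 0.0652]), ((580.34326171875, 11.046798706054688), (40.298866271972656, 40.80198669433594), 44.51993942260742))
255 69
```

View pics/w2.png

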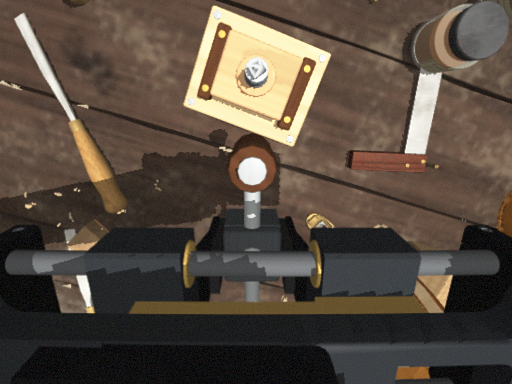

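View pics/w2c.png

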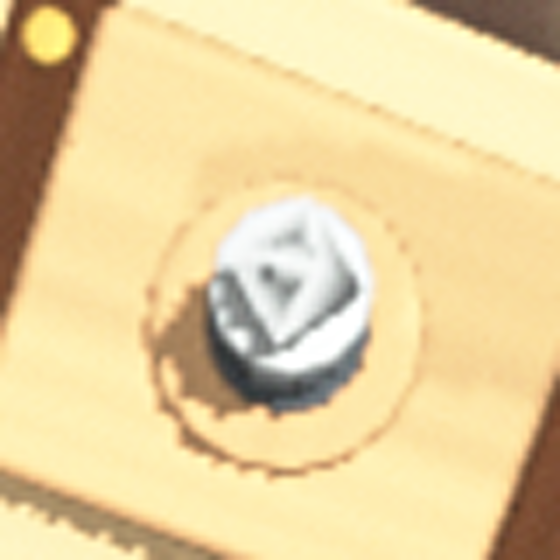

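Run:
```python
from h import *
o=get_obs(); print(np.round(o['tool_pos'],4),np.round(o['qpos'],1))
p,d,P=cam('wrist'); R=Ro.from_euler('xyz',o['tool_rot'],degrees=True)
Q=R.inv().apply(P.reshape(-1,3)-o['tool_pos']).reshape(P.shape)
m=(np.hypot(Q[...,0]-.06,Q[...,1])<.02)&(Q[...,2]<-.05)&(Q[...,2]>-.085)
print(m.sum(),P[m].mean(0),cv2.minEnclosingCircle((Q[m][:,:2]*1000).astype(np.float32)),np.percentile(Q[m][:,2],[1,50,99]))
c=np.array([.5804,.0111])
m=(np.hypot(*(P[...,:2]-c).transpose(2,0,1))<.009)&(P[...,2]>.114)
print(cv2.minAreaRect((P[m][:,:2]*1000).astype(np.float32)),P[m][:,2].max())
go(.5804,.0111,.19,108.8)
```

```text
[ 0.5526 -0.0988  0.2085] [ 37.7  10.5 -33.9  96.1   6.1  75.2 -10.8]
2120 [ 0.56527073 -0.0409431   0.27671606] ((57.983917236328125, -1.190523624420166), 9.363347053527832) [-0.07200759 -0.06862244 -0.05284874]
((580.4381103515625, 11.156143188476562), (12.283821105957031, 11.482428550720215), 18.301881790161133) 0.13277170883876868
t [113.2   1.4  18.4] w [ -0.    0.  -32.3]
```

```bash
python3 -m creep '[{"wx":0,"wy":0,"wz":-7,"tx":24,"ty":0,"tz":0,"gripper":-1},{"wx":0,"wy":0,"wz":-14,"tx":48,"ty":0,"tz":0,"gripper":-1},{"wx":0,"wy":0,"wz":-20,"tx":72,"ty":0,"tz":5,"gripper":-1},{"wx":0,"wy":0,"wz":-26,"tx":96,"ty":0,"tz":10,"gripper":-1},{"wx":0,"wy":0,"wz":-32,"tx":115,"ty":0.5,"tz":18,"gripper":-1}]' 40
python3 -m creep '[{"wx":0,"wy":0,"wz":0,"tx":0,"ty":0,"tz":0,"gripper":-1},{"wx":0,"wy":0,"wz":0,"tx":0,"ty":0,"tz":0,"gripper":-1},{"wx":0,"wy":0,"wz":0,"tx":0,"ty":0,"tz":0,"gripper":-1}]' 40
python3 - <<'E'
from h import *
go(.5798,.0130,.19,108.7)
p,d,P=cam('side');save('s1',p)
p,d,P=cam('wrist')
o=get_obs(); go(.5798,.0130,.19,108.7); R=Ro.from_euler('xyz',o['tool_rot'],degrees=True)
Q=R.inv().apply(P.reshape(-1,3)-o['tool_pos']).reshape(P.shape)
m=(np.hypot(Q[...,0]-.06,Q[...,1])<.02)&(Q[...,2]<-.05)&(Q[...,2]>-.085)
g=cv2.minEnclosingCircle((P[m][:,:2]*1000).astype(np.float32))[0]; print(g, 'off from tap',np.array(g)-[580.4,11.15],'want',-60*np.sin(np.radians(18.8)),60*np.cos(np.radians(18.8)))
print(o['tool_pos'],o['force'])
E
```

```text
time_s: 5.07
tool_pos: [0.5807, 0.016, 0.1912]
tool_rot: [179.9, 0.0, 109.0]
force: [0.2, 0.8, -2.2]
grip_width: 0.0321
grasp_force: 40.0
time_s: 5.32
tool_pos: [0.5801, 0.0129, 0.1905]
tool_rot: [-180.0, 0.1, 108.5]
force: [-0.1, -1.0, -3.0]
grip_width: 0.0316
grasp_force: 40.0
t [ 0.2 -0.3  0.5] w [-0.   0.1 -0.2]
t [ 0.6 -0.3  0.8] w [-0.   0.1 -0.2]
(561.1373901367188, 67.74739074707031) off from tap [-19.26260986  56.59739075] want -19.335941713830664 56.79895560694178
[0.5802765  0.01247562 0.19077106] [ 1.16848369 -0.06519508 -2.50656027]
```

```bash
python3 -m creep '[{"wx":0,"wy":0,"wz":0,"tx":0,"ty":0,"tz":15,"gripper":-1},{"wx":0,"wy":0,"wz":0,"tx":0,"ty":0,"tz":30,"gripper":-1},{"wx":0,"wy":0,"wz":0,"tx":0,"ty":0,"tz":42,"gripper":-1},{"wx":0,"wy":0,"wz":0,"tx":0,"ty":0,"tz":50,"gripper":-1},{"wx":0,"wy":0,"wz":0,"tx":0,"ty":0,"tz":53,"gripper":-1}]' 40
python3 -m creep '[{"wx":0,"wy":0,"wz":0,"tx":0,"ty":0,"tz":3,"gripper":-1},{"wx":0,"wy":0,"wz":0,"tx":0,"ty":0,"tz":6,"gripper":-1},{"wx":0,"wy":0,"wz":0,"tx":0,"ty":0,"tz":8,"gripper":-1}]' 40
```

```text
time_s: 5.83
tool_pos: [0.5793, 0.0136, 0.1361]
tool_rot: [-179.9, -0.0, 108.6]
force: [0.1, 0.1, -3.7]
grip_width: 0.0316
grasp_force: 40.0
time_s: 6.08
tool_pos: [0.5807, 0.0141, 0.1299]
tool_rot: [179.9, 0.1, 108.6]
force: [-0.0, -0.5, -2.1]
grip_width: 0.0316
grasp_force: 40.0
```

```bash
python3 -m creep '[{"wx":0,"wy":0,"wz":0,"tx":0,"ty":0,"tz":3,"gripper":-1},{"wx":0,"wy":0,"wz":0,"tx":0,"ty":0,"tz":6,"gripper":-1},{"wx":0,"wy":0,"wz":0,"tx":0,"ty":0,"tz":8,"gripper":-1},{"wx":0,"wy":0,"wz":0,"tx":0,"ty":0,"tz":8,"gripper":-1}]' 40
python3 -m creep '[{"wx":0,"wy":0,"wz":0,"tx":0,"ty":0,"tz":1,"gripper":-1},{"wx":0,"wy":0,"wz":0,"tx":0,"ty":0,"tz":2,"gripper":-1},{"wx":0,"wy":0,"wz":0,"tx":0,"ty":0,"tz":2,"gripper":-1}]' 40
```

```text
time_s: 6.42
tool_pos: [0.5802, 0.0141, 0.1212]
tool_rot: [-180.0, 0.0, 108.6]
force: [0.8, -2.1, -3.3]
grip_width: 0.0316
grasp_force: 40.0
time_s: 6.67
tool_pos: [0.5804, 0.0141, 0.1201]
tool_rot: [180.0, 0.1, 108.6]
force: [1.1, -1.9, 0.4]
grip_width: 0.0317
grasp_force: 40.0
```

```bash
python3 -m creep '[{"wx":0,"wy":0,"wz":0,"tx":0,"ty":0,"tz":0.5,"gripper":0},{"wx":0,"wy":0,"wz":0,"tx":0,"ty":0,"tz":0.5,"gripper":0},{"wx":0,"wy":0,"wz":0,"tx":0,"ty":0,"tz":0.5,"gripper":0},{"wx":0,"wy":0,"wz":0,"tx":0,"ty":0,"tz":0.5,"gripper":0}]' 40
python3 -m creep '[{"wx":0,"wy":0,"wz":0,"tx":0,"ty":0,"tz":-15,"gripper":0},{"wx":0,"wy":0,"wz":0,"tx":0,"ty":0,"tz":-40,"gripper":0},{"wx":0,"wy":0,"wz":0,"tx":0,"ty":0,"tz":-80,"gripper":0},{"wx":0,"wy":0,"wz":0,"tx":0,"ty":0,"tz":-110,"gripper":0},{"wx":0,"wy":0,"wz":0,"tx":0,"ty":0,"tz":-110,"gripper":0}]' 40
python3 - <<'E'
from h import *
o=get_obs(); print(o['tool_pos'],o['qpos'].round(1) if hasattr(o['qpos'],'round') else o['qpos'])
p,d,P=cam('wrist');save('w3',p)
for q in('tap_wrench','grip_mid'):
    print(q,[(np.round(r['point'],4),round(r['confidence'],2)) for r in nets.place_of(q,'wrist')[:2]])
c=np.array([.5804,.0112]); r=np.hypot(*(P[...,:2]-c).transpose(2,0,1))
m=(r<.026)&(abs(P[...,2]-.147)<.006); print(cv2.minAreaRect((P[m][:,:2]*1000).astype(np.float32)),np.median(P[m][:,2]))
m=(r<.09)&(P[...,2]>.18)&(P[...,2]<.2); g=cv2.minEnclosingCircle((P[m][:,:2]*1000).astype(np.float32)); print(g,np.percentile(P[m][:,2],[50,99]),np.degrees(np.arctan2(g[0][1]-11.2,g[0][0]-580.4)))
E
```

```text
time_s: 7.0
tool_pos: [0.5801, 0.0151, 0.119]
tool_rot: [180.0, -0.0, 108.7]
force: [0.3, 0.3, 0.2]
grip_width: 0.0427
grasp_force: 0.0
time_s: 7.42
tool_pos: [0.5837, 0.0156, 0.236]
tool_rot: [179.4, 0.2, 108.7]
force: [1.3, 1.4, 1.2]
grip_width: 0.0437
grasp_force: 0.0
[0.58366531 0.01564692 0.23604696] [ 31.5  13.3 -41.5  91.2   9.1  78.3   7.7]
tap_wrench []
grip_mid [(array([0.5634, 0.0695, 0.1713]), 0.81)]
((580.3829956054688, 11.255270004272461), (31.84035301208496, 51.782737731933594), 19.30091667175293) 0.14643132905147307
((560.9945678710938, 68.86361694335938), 9.32914924621582) [0.18881859 0.19206699] 108.59953678657484
```

View pics/w3.png

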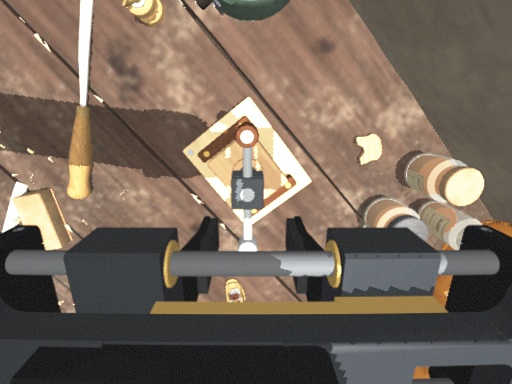

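Run:
```python
from h import *
o=get_obs(); print(o['tool_pos'])
go(.5611,.0685,.154,108.6)
```

```text
[0.58001376 0.01461375 0.228847  ]
t [57.1 -0.7 74.8] w [-0.   0.   0.1]
```

```bash
python3 -m creep '[{"wx":0,"wy":0,"wz":0,"tx":30,"ty":0,"tz":0,"gripper":0},{"wx":0,"wy":0,"wz":0,"tx":57,"ty":-0.7,"tz":0,"gripper":0},{"wx":0,"wy":0,"wz":0,"tx":57,"ty":-0.7,"tz":5,"gripper":0},{"wx":0,"wy":0,"wz":0,"tx":57,"ty":-0.7,"tz":10,"gripper":0},{"wx":0,"wy":0,"wz":0,"tx":57,"ty":-0.7,"tz":20,"gripper":0}]' 30
python3 - <<'E'
from h import *
go(.5611,.0685,.154,108.6)
E
```

```text
time_s: 7.98
tool_pos: [0.5612, 0.0677, 0.208]
tool_rot: [-180.0, 0.0, 108.7]
force: [0.9, -0.1, -0.8]
grip_width: 0.0437
grasp_force: 0.0
t [ 0.9  0.2 54. ] w [-0.   0.   0.1]
```

```bash
python3 -m creep '[{"wx":0,"wy":0,"wz":0,"tx":0.5,"ty":0,"tz":18,"gripper":0},{"wx":0,"wy":0,"wz":0,"tx":0.5,"ty":0,"tz":36,"gripper":0},{"wx":0,"wy":0,"wz":0,"tx":0.5,"ty":0,"tz":50,"gripper":0},{"wx":0,"wy":0,"wz":0,"tx":0.5,"ty":0,"tz":54,"gripper":0},{"wx":0,"wy":0,"wz":0,"tx":0.5,"ty":0,"tz":54,"gripper":0}]' 30
python3 -m creep '[{"wx":0,"wy":0,"wz":0,"tx":0,"ty":0,"tz":0,"gripper":-1},{"wx":0,"wy":0,"wz":0,"tx":0,"ty":0,"tz":0,"gripper":-1},{"wx":0,"wy":0,"wz":0,"tx":0,"ty":0,"tz":0,"gripper":-1},{"wx":0,"wy":0,"wz":0,"tx":0,"ty":0,"tz":0,"gripper":-1},{"wx":0,"wy":0,"wz":0,"tx":0,"ty":0,"tz":0,"gripper":-1}]' 30
python3 -m creep '[{"wx":0,"wy":0,"wz":0,"tx":0,"ty":0,"tz":0,"gripper":-1},{"wx":0,"wy":0,"wz":0,"tx":0,"ty":0,"tz":0,"gripper":-1},{"wx":0,"wy":0,"wz":0,"tx":0,"ty":0,"tz":0,"gripper":-1},{"wx":0,"wy":0,"wz":0,"tx":0,"ty":0,"tz":0,"gripper":-1},{"wx":0,"wy":0,"wz":0,"tx":0,"ty":0,"tz":0,"gripper":-1}]' 30
python3 - <<'E'
from h import *
o=get_obs(); print({k:np.round(o[k],4) for k in('tool_pos','tool_rot','force','wrist_torque','grip_width')})
E
```

```text
time_s: 8.4
tool_pos: [0.5599, 0.0672, 0.1525]
tool_rot: [-179.8, -0.1, 108.6]
force: [0.8, 0.0, -0.2]
grip_width: 0.0435
grasp_force: 0.0
time_s: 8.82
tool_pos: [0.5615, 0.0688, 0.1556]
tool_rot: [179.9, 0.0, 108.7]
force: [2.5, 0.4, 0.3]
grip_width: 0.0182
grasp_force: 30.3
time_s: 9.23
tool_pos: [0.5613, 0.0689, 0.1553]
tool_rot: [180.0, 0.0, 108.7]
force: [-0.3, 0.7, 1.9]
grip_width: 0.0183
grasp_force: 30.0
{'tool_pos': array([0.5613, 0.0689, 0.1553]), 'tool_rot': array([1.799679e+02, 5.000000e-03, 1.086650e+02]), 'force': array([-0.3009,  0.7116,  1.9331]), 'wrist_torque': array([ 0.0497, -0.1494, -0.0157]), 'grip_width': np.float64(0.0183)}
```

```bash
cat > tab.py <<'E'
import sys,math as M
def tab(a,step,n):
    out=[]
    for k in range(1,n+1):
        b=M.radians(a+k*step);A=M.radians(a)
        out.append('(%.1f,%.1f,%.2f)'%(60*(M.cos(b)-M.cos(A)),60*(M.sin(b)-M.sin(A)),k*step/120))
    print(a,step,*out)
for s in sys.argv[1:]:
    a,st,n=s.split(',');tab(float(a),float(st),int(n))
E
python3 tab.py 0,9,5 45,9,5 90,9,5 135,9,5 180,9,2 198,-9,5 153,-9,5 108,-9,3 81,9,5 126,9,5 171,9,5 216,9,5 261,9,2 279,-9,5 234,-9,5 189,-9,2
```

```text
0.0 9.0 (-0.7,9.4,0.07) (-2.9,18.5,0.15) (-6.5,27.2,0.23) (-11.5,35.3,0.30) (-17.6,42.4,0.38)
45.0 9.0 (-7.2,6.1,0.07) (-15.2,11.0,0.15) (-23.9,14.6,0.23) (-33.0,16.8,0.30) (-42.4,17.6,0.38)
90.0 9.0 (-9.4,-0.7,0.07) (-18.5,-2.9,0.15) (-27.2,-6.5,0.23) (-35.3,-11.5,0.30) (-42.4,-17.6,0.38)
135.0 9.0 (-6.1,-7.2,0.07) (-11.0,-15.2,0.15) (-14.6,-23.9,0.23) (-16.8,-33.0,0.30) (-17.6,-42.4,0.38)
180.0 9.0 (0.7,-9.4,0.07) (2.9,-18.5,0.15)
198.0 -9.0 (-2.2,9.2,-0.07) (-2.9,18.5,-0.15) (-2.2,27.9,-0.23) (0.0,37.1,-0.30) (3.6,45.8,-0.38)
153.0 -9.0 (4.9,8.0,-0.07) (11.0,15.2,-0.15) (18.2,21.3,-0.23) (26.2,26.2,-0.30) (34.9,29.8,-0.38)
108.0 -9.0 (9.2,2.2,-0.07) (18.5,2.9,-0.15) (27.9,2.2,-0.23)
81.0 9.0 (-9.4,0.7,0.07) (-18.8,0.0,0.15) (-27.9,-2.2,0.23) (-36.6,-5.8,0.30) (-44.7,-10.7,0.38)
126.0 9.0 (-7.2,-6.1,0.07) (-13.3,-13.3,0.15) (-18.2,-21.3,0.23) (-21.8,-30.0,0.30) (-24.0,-39.2,0.38)
171.0 9.0 (-0.7,-9.4,0.07) (-0.0,-18.8,0.15) (2.2,-27.9,0.23) (5.8,-36.6,0.30) (10.7,-44.7,0.38)
216.0 9.0 (6.1,-7.2,0.07) (13.3,-13.3,0.15) (21.3,-18.2,0.23) (30.0,-21.8,0.30) (39.2,-24.0,0.38)
261.0 9.0 (9.4,-0.7,0.07) (18.8,-0.0,0.15)
279.0 -9.0 (-9.4,-0.7,-0.07) (-18.8,0.0,-0.15) (-27.9,2.2,-0.23) (-36.6,5.8,-0.30) (-44.7,10.7,-0.38)
234.0 -9.0 (-7.2,6.1,-0.07) (-13.3,13.3,-0.15) (-18.2,21.3,-0.23) (-21.8,30.0,-0.30) (-24.0,39.2,-0.38)
189.0 -9.0 (-0.7,9.4,-0.07) (0.0,18.8,-0.15)
```

```bash
python3 -m creep '[{"wx":0,"wy":0,"wz":0,"tx":-0.7,"ty":9.4,"tz":0.1,"gripper":-1},{"wx":0,"wy":0,"wz":0,"tx":-2.9,"ty":18.5,"tz":0.15,"gripper":-1},{"wx":0,"wy":0,"wz":0,"tx":-6.5,"ty":27.2,"tz":0.2,"gripper":-1},{"wx":0,"wy":0,"wz":0,"tx":-11.5,"ty":35.3,"tz":0.3,"gripper":-1},{"wx":0,"wy":0,"wz":0,"tx":-17.6,"ty":42.4,"tz":0.4,"gripper":-1}]' 30
```

```text
time_s: 9.65
tool_pos: [0.6076, 0.0661, 0.1545]
tool_rot: [-179.9, -0.1, 108.7]
force: [-3.3, 0.4, 4.8]
grip_width: 0.0181
grasp_force: 30.0
```

```bash
python3 -m creep '[{"wx":0,"wy":0,"wz":0,"tx":-7.2,"ty":6.1,"tz":0,"gripper":-1},{"wx":0,"wy":0,"wz":0,"tx":-15.2,"ty":11,"tz":0,"gripper":-1},{"wx":0,"wy":0,"wz":0,"tx":-23.9,"ty":14.6,"tz":0.1,"gripper":-1},{"wx":0,"wy":0,"wz":0,"tx":-33,"ty":16.8,"tz":0.1,"gripper":-1},{"wx":0,"wy":0,"wz":0,"tx":-42.4,"ty":17.6,"tz":0.2,"gripper":-1}]' 30
python3 -m creep '[{"wx":0,"wy":0,"wz":0,"tx":-9.4,"ty":-0.7,"tz":0.1,"gripper":-1},{"wx":0,"wy":0,"wz":0,"tx":-18.5,"ty":-2.9,"tz":0.1,"gripper":-1},{"wx":0,"wy":0,"wz":0,"tx":-27.2,"ty":-6.5,"tz":0.2,"gripper":-1},{"wx":0,"wy":0,"wz":0,"tx":-35.3,"ty":-11.5,"tz":0.3,"gripper":-1},{"wx":0,"wy":0,"wz":0,"tx":-42.4,"ty":-17.6,"tz":0.4,"gripper":-1}]' 30
```

```text
time_s: 10.07
tool_pos: [0.6383, 0.0311, 0.1546]
tool_rot: [179.9, -0.0, 108.7]
force: [-1.3, 2.6, 4.1]
grip_width: 0.0181
grasp_force: 30.0
time_s: 10.48
tool_pos: [0.6348, -0.0165, 0.1544]
tool_rot: [179.9, 0.1, 108.6]
force: [2.9, 0.9, 3.0]
grip_width: 0.0179
grasp_force: 30.0
```

```bash
python3 -m creep '[{"wx":0,"wy":0,"wz":0,"tx":-6.1,"ty":-7.2,"tz":0.1,"gripper":-1},{"wx":0,"wy":0,"wz":0,"tx":-11,"ty":-15.2,"tz":0.1,"gripper":-1},{"wx":0,"wy":0,"wz":0,"tx":-14.6,"ty":-23.9,"tz":0.2,"gripper":-1},{"wx":0,"wy":0,"wz":0,"tx":-16.8,"ty":-33,"tz":0.3,"gripper":-1},{"wx":0,"wy":0,"wz":0,"tx":-17.6,"ty":-42.4,"tz":0.4,"gripper":-1}]' 30
python3 -m creep '[{"wx":0,"wy":0,"wz":0,"tx":0.7,"ty":-9.4,"tz":0.1,"gripper":-1},{"wx":0,"wy":0,"wz":0,"tx":2.9,"ty":-18.5,"tz":0.2,"gripper":-1},{"wx":0,"wy":0,"wz":0,"tx":2.9,"ty":-18.5,"tz":0.2,"gripper":-1},{"wx":0,"wy":0,"wz":0,"tx":2.9,"ty":-18.5,"tz":0.2,"gripper":-1}]' 30
python3 - <<'E'
from h import *
o=get_obs();v=np.array(o['tool_pos'])-[.5807,.0118,0];print(108.66-np.degrees(np.arctan2(v[1],v[0])),np.hypot(v[0],v[1]))
E
```

```text
time_s: 10.9
tool_pos: [0.5988, -0.0466, 0.1538]
tool_rot: [180.0, 0.1, 108.6]
force: [3.1, -0.1, 4.0]
grip_width: 0.0185
grasp_force: 30.0
time_s: 11.23
tool_pos: [0.5803, -0.0489, 0.1537]
tool_rot: [-179.9, 0.1, 108.6]
force: [2.0, -3.0, 4.5]
grip_width: 0.0179
grasp_force: 30.0
199.08176893384592 0.060671991077163055
```

```bash
python3 -m creep '[{"wx":0,"wy":0,"wz":0,"tx":-2.2,"ty":9.2,"tz":-0.1,"gripper":-1},{"wx":0,"wy":0,"wz":0,"tx":-2.9,"ty":18.5,"tz":-0.1,"gripper":-1},{"wx":0,"wy":0,"wz":0,"tx":-2.2,"ty":27.9,"tz":-0.2,"gripper":-1},{"wx":0,"wy":0,"wz":0,"tx":0,"ty":37.1,"tz":-0.3,"gripper":-1},{"wx":0,"wy":0,"wz":0,"tx":3.6,"ty":45.8,"tz":-0.4,"gripper":-1}]' 30
python3 -m creep '[{"wx":0,"wy":0,"wz":0,"tx":4.9,"ty":8,"tz":-0.1,"gripper":-1},{"wx":0,"wy":0,"wz":0,"tx":11,"ty":15.2,"tz":-0.1,"gripper":-1},{"wx":0,"wy":0,"wz":0,"tx":18.2,"ty":21.3,"tz":-0.2,"gripper":-1},{"wx":0,"wy":0,"wz":0,"tx":26.2,"ty":26.2,"tz":-0.3,"gripper":-1},{"wx":0,"wy":0,"wz":0,"tx":34.9,"ty":29.8,"tz":-0.4,"gripper":-1}]' 30
python3 -m creep '[{"wx":0,"wy":0,"wz":0,"tx":9.2,"ty":2.2,"tz":-0.1,"gripper":-1},{"wx":0,"wy":0,"wz":0,"tx":18.5,"ty":2.9,"tz":-0.1,"gripper":-1},{"wx":0,"wy":0,"wz":0,"tx":27.9,"ty":2.2,"tz":-0.2,"gripper":-1},{"wx":0,"wy":0,"wz":0,"tx":27.9,"ty":2.2,"tz":-0.2,"gripper":-1},{"wx":0,"wy":0,"wz":0,"tx":27.9,"ty":2.2,"tz":-0.2,"gripper":-1}]' 30
python3 - <<'E'
from h import *
o=get_obs();v=np.array(o['tool_pos'])-[.5807,.0118,0];print(108.66-np.degrees(np.arctan2(v[1],v[0])),np.hypot(v[0],v[1]))
E
```

```text
time_s: 11.65
tool_pos: [0.6243, -0.0311, 0.1534]
tool_rot: [-179.9, 0.1, 108.6]
force: [-0.2, -4.7, 7.0]
grip_width: 0.0182
grasp_force: 30.0
time_s: 12.07
tool_pos: [0.6417, 0.0128, 0.1539]
tool_rot: [-180.0, 0.0, 108.7]
force: [0.9, -3.1, 4.4]
grip_width: 0.018
grasp_force: 30.0
time_s: 12.48
tool_pos: [0.6337, 0.041, 0.1543]
tool_rot: [180.0, -0.0, 108.8]
force: [2.1, -1.3, 3.0]
grip_width: 0.0183
grasp_force: 30.0
79.80945521413956 0.060502557627766615
```

Back at about 0.26 turn. Second half forward to 279°.

```bash
python3 -m creep '[{"wx":0,"wy":0,"wz":0,"tx":-9.4,"ty":0.7,"tz":0.1,"gripper":-1},{"wx":0,"wy":0,"wz":0,"tx":-18.8,"ty":0,"tz":0.1,"gripper":-1},{"wx":0,"wy":0,"wz":0,"tx":-27.9,"ty":-2.2,"tz":0.2,"gripper":-1},{"wx":0,"wy":0,"wz":0,"tx":-36.6,"ty":-5.8,"tz":0.3,"gripper":-1},{"wx":0,"wy":0,"wz":0,"tx":-44.7,"ty":-10.7,"tz":0.3,"gripper":-1}]' 30
python3 -m creep '[{"wx":0,"wy":0,"wz":0,"tx":-7.2,"ty":-6.1,"tz":0.1,"gripper":-1},{"wx":0,"wy":0,"wz":0,"tx":-13.3,"ty":-13.3,"tz":0.1,"gripper":-1},{"wx":0,"wy":0,"wz":0,"tx":-18.2,"ty":-21.3,"tz":0.2,"gripper":-1},{"wx":0,"wy":0,"wz":0,"tx":-21.8,"ty":-30,"tz":0.3,"gripper":-1},{"wx":0,"wy":0,"wz":0,"tx":-24,"ty":-39.2,"tz":0.4,"gripper":-1}]' 30
python3 -m creep '[{"wx":0,"wy":0,"wz":0,"tx":-0.7,"ty":-9.4,"tz":0.1,"gripper":-1},{"wx":0,"wy":0,"wz":0,"tx":0,"ty":-18.8,"tz":0.1,"gripper":-1},{"wx":0,"wy":0,"wz":0,"tx":2.2,"ty":-27.9,"tz":0.2,"gripper":-1},{"wx":0,"wy":0,"wz":0,"tx":5.8,"ty":-36.6,"tz":0.3,"gripper":-1},{"wx":0,"wy":0,"wz":0,"tx":10.7,"ty":-44.7,"tz":0.4,"gripper":-1}]' 30
python3 -m creep '[{"wx":0,"wy":0,"wz":0,"tx":6.1,"ty":-7.2,"tz":0.1,"gripper":-1},{"wx":0,"wy":0,"wz":0,"tx":13.3,"ty":-13.3,"tz":0.1,"gripper":-1},{"wx":0,"wy":0,"wz":0,"tx":21.3,"ty":-18.2,"tz":0.2,"gripper":-1},{"wx":0,"wy":0,"wz":0,"tx":30,"ty":-21.8,"tz":0.3,"gripper":-1},{"wx":0,"wy":0,"wz":0,"tx":39.2,"ty":-24,"tz":0.4,"gripper":-1}]' 30
python3 - <<'E'
from h import *
o=get_obs();v=np.array(o['tool_pos'])-[.5807,.0118,0];print(108.66-np.degrees(np.arctan2(v[1],v[0])),np.hypot(v[0],v[1]))
E
```

```text
time_s: 12.9
tool_pos: [0.6387, -0.0069, 0.1544]
tool_rot: [179.9, -0.1, 108.6]
force: [3.4, 3.0, 3.6]
grip_width: 0.0181
grasp_force: 30.0
time_s: 13.32
tool_pos: [0.6075, -0.0432, 0.1538]
tool_rot: [-180.0, 0.1, 108.6]
force: [4.8, -1.3, 3.5]
grip_width: 0.0186
grasp_force: 30.0
time_s: 13.73
tool_pos: [0.5611, -0.0459, 0.1533]
tool_rot: [-180.0, 0.0, 108.6]
force: [2.0, -1.5, 4.4]
grip_width: 0.0182
grasp_force: 30.0
time_s: 14.15
tool_pos: [0.5265, -0.0153, 0.1528]
tool_rot: [180.0, 0.0, 108.7]
force: [3.9, -1.3, 3.3]
grip_width: 0.0179
grasp_force: 30.0
262.133548813424 0.06060554274813112
```

```bash
python3 -m creep '[{"wx":0,"wy":0,"wz":0,"tx":9.4,"ty":-0.7,"tz":0.1,"gripper":-1},{"wx":0,"wy":0,"wz":0,"tx":18.8,"ty":0,"tz":0.2,"gripper":-1},{"wx":0,"wy":0,"wz":0,"tx":18.8,"ty":0,"tz":0.2,"gripper":-1},{"wx":0,"wy":0,"wz":0,"tx":18.8,"ty":0,"tz":0.2,"gripper":-1}]' 30
python3 -m creep '[{"wx":0,"wy":0,"wz":0,"tx":-9.4,"ty":-0.7,"tz":-0.1,"gripper":-1},{"wx":0,"wy":0,"wz":0,"tx":-18.8,"ty":0,"tz":-0.1,"gripper":-1},{"wx":0,"wy":0,"wz":0,"tx":-27.9,"ty":2.2,"tz":-0.2,"gripper":-1},{"wx":0,"wy":0,"wz":0,"tx":-36.6,"ty":5.8,"tz":-0.3,"gripper":-1},{"wx":0,"wy":0,"wz":0,"tx":-44.7,"ty":10.7,"tz":-0.4,"gripper":-1}]' 30
python3 -m creep '[{"wx":0,"wy":0,"wz":0,"tx":-7.2,"ty":6.1,"tz":-0.1,"gripper":-1},{"wx":0,"wy":0,"wz":0,"tx":-13.3,"ty":13.3,"tz":-0.1,"gripper":-1},{"wx":0,"wy":0,"wz":0,"tx":-18.2,"ty":21.3,"tz":-0.2,"gripper":-1},{"wx":0,"wy":0,"wz":0,"tx":-21.8,"ty":30,"tz":-0.3,"gripper":-1},{"wx":0,"wy":0,"wz":0,"tx":-24,"ty":39.2,"tz":-0.4,"gripper":-1}]' 30
python3 -m creep '[{"wx":0,"wy":0,"wz":0,"tx":-0.7,"ty":9.4,"tz":-0.1,"gripper":-1},{"wx":0,"wy":0,"wz":0,"tx":0,"ty":18.8,"tz":-0.2,"gripper":-1},{"wx":0,"wy":0,"wz":0,"tx":0,"ty":18.8,"tz":-0.2,"gripper":-1},{"wx":0,"wy":0,"wz":0,"tx":0,"ty":18.8,"tz":-0.2,"gripper":-1}]' 30
python3 - <<'E'
from h import *
o=get_obs();v=np.array(o['tool_pos'])-[.5807,.0118,0];print(108.66-np.degrees(np.arctan2(v[1],v[0])),np.hypot(v[0],v[1]))
E
python3 tab.py 279,9,2 297,3,5 312,3,5 327,3,5 342,3,5 357,3,5 372,3,5 387,3,5 402,3,5 417,3,4
```

```text
time_s: 14.48
tool_pos: [0.521, 0.0024, 0.1526]
tool_rot: [-180.0, 0.0, 108.7]
force: [3.2, -1.1, 1.9]
grip_width: 0.0181
grasp_force: 30.0
time_s: 14.9
tool_pos: [0.5449, -0.0378, 0.1525]
tool_rot: [-179.8, -0.1, 108.6]
force: [-3.1, 3.0, 3.7]
grip_width: 0.0179
grasp_force: 30.0
time_s: 15.32
tool_pos: [0.5909, -0.0487, 0.1531]
tool_rot: [-179.9, 0.1, 108.6]
force: [-3.0, -1.1, 3.2]
grip_width: 0.0181
grasp_force: 30.0
time_s: 15.65
tool_pos: [0.6093, -0.0417, 0.154]
tool_rot: [179.9, 0.1, 108.7]
force: [0.0, -3.5, 3.1]
grip_width: 0.0181
grasp_force: 30.0
170.54760133171726 0.060672155177400995
279.0 9.0 (9.2,2.2,0.07) (17.9,5.8,0.15)
297.0 3.0 (2.8,1.5,0.03) (5.4,3.1,0.05) (8.0,4.9,0.07) (10.5,6.8,0.10) (12.9,8.9,0.12)
312.0 3.0 (2.3,2.2,0.03) (4.4,4.4,0.05) (6.5,6.8,0.07) (8.4,9.3,0.10) (10.2,11.9,0.12)
327.0 3.0 (1.6,2.7,0.03) (3.1,5.4,0.05) (4.5,8.3,0.07) (5.7,11.2,0.10) (6.7,14.1,0.12)
342.0 3.0 (0.9,3.0,0.03) (1.6,6.1,0.05) (2.2,9.2,0.07) (2.6,12.3,0.10) (2.9,15.4,0.12)
357.0 3.0 (0.1,3.1,0.03) (0.0,6.3,0.05) (-0.2,9.4,0.07) (-0.7,12.5,0.10) (-1.2,15.6,0.12)
372.0 3.0 (-0.7,3.1,0.03) (-1.6,6.1,0.05) (-2.7,9.0,0.07) (-3.9,11.9,0.10) (-5.2,14.8,0.12)
387.0 3.0 (-1.5,2.8,0.03) (-3.1,5.4,0.05) (-4.9,8.0,0.07) (-6.8,10.5,0.10) (-8.9,12.9,0.12)
402.0 3.0 (-2.2,2.3,0.03) (-4.4,4.4,0.05) (-6.8,6.5,0.07) (-9.3,8.4,0.10) (-11.9,10.2,0.12)
417.0 3.0 (-2.7,1.6,0.03) (-5.4,3.1,0.05) (-8.3,4.5,0.07) (-11.2,5.7,0.10)
```

```bash
cat > st.py <<'E'
from h import *
o=get_obs();v=np.array(o['tool_pos'])-[.5807,.0118,0];a=np.arctan2(v[1],v[0]);f=o['force']
cw=np.array([np.sin(a),-np.cos(a)]);ra=np.array([np.cos(a),np.sin(a)])
w=np.array(o['wrist_torque'])
print('theta %.1f r %.1f  resist %.2f radial %.2f fz %.2f'%((108.66-np.degrees(a))%360,1000*np.hypot(v[0],v[1]),-cw@f[:2],ra@f[:2],f[2]),w.round(3), 'torque-based resist %.2f'%(ra@w[:2]))
E
python3 -m creep '[{"wx":0,"wy":0,"wz":0,"tx":-0.7,"ty":-9.4,"tz":0.1,"gripper":-1},{"wx":0,"wy":0,"wz":0,"tx":0,"ty":-18.8,"tz":0.1,"gripper":-1},{"wx":0,"wy":0,"wz":0,"tx":2.2,"ty":-27.9,"tz":0.2,"gripper":-1},{"wx":0,"wy":0,"wz":0,"tx":5.8,"ty":-36.6,"tz":0.3,"gripper":-1},{"wx":0,"wy":0,"wz":0,"tx":10.7,"ty":-44.7,"tz":0.4,"gripper":-1}]' 30
python3 -m creep '[{"wx":0,"wy":0,"wz":0,"tx":6.1,"ty":-7.2,"tz":0.1,"gripper":-1},{"wx":0,"wy":0,"wz":0,"tx":13.3,"ty":-13.3,"tz":0.1,"gripper":-1},{"wx":0,"wy":0,"wz":0,"tx":21.3,"ty":-18.2,"tz":0.2,"gripper":-1},{"wx":0,"wy":0,"wz":0,"tx":30,"ty":-21.8,"tz":0.3,"gripper":-1},{"wx":0,"wy":0,"wz":0,"tx":39.2,"ty":-24,"tz":0.4,"gripper":-1}]' 30
python3 st.py
python3 -m creep '[{"wx":0,"wy":0,"wz":0,"tx":9.4,"ty":-0.7,"tz":0.1,"gripper":-1},{"wx":0,"wy":0,"wz":0,"tx":18.8,"ty":0,"tz":0.2,"gripper":-1},{"wx":0,"wy":0,"wz":0,"tx":18.8,"ty":0,"tz":0.2,"gripper":-1}]' 30
python3 st.py
python3 -m creep '[{"wx":0,"wy":0,"wz":0,"tx":4.7,"ty":1.1,"tz":0.1,"gripper":-1},{"wx":0,"wy":0,"wz":0,"tx":9.2,"ty":2.2,"tz":0.1,"gripper":-1},{"wx":0,"wy":0,"wz":0,"tx":13.6,"ty":4,"tz":0.1,"gripper":-1},{"wx":0,"wy":0,"wz":0,"tx":17.9,"ty":5.8,"tz":0.2,"gripper":-1},{"wx":0,"wy":0,"wz":0,"tx":17.9,"ty":5.8,"tz":0.2,"gripper":-1}]' 30
python3 st.py
```

```text
time_s: 16.07
tool_pos: [0.5619, -0.0457, 0.1537]
tool_rot: [179.9, 0.1, 108.6]
force: [2.3, -1.8, 2.4]
grip_width: 0.018
grasp_force: 30.0
time_s: 16.48
tool_pos: [0.5267, -0.0153, 0.153]
tool_rot: [180.0, 0.0, 108.7]
force: [3.7, -2.0, 1.2]
grip_width: 0.0179
grasp_force: 30.0
theta 262.0 r 60.4  resist 3.44 radial -2.41 fz 1.17 [-0.435 -1.157  0.018] torque-based resist 0.91
time_s: 16.73
tool_pos: [0.5208, 0.0044, 0.1528]
tool_rot: [180.0, -0.0, 108.8]
force: [3.5, -1.5, 0.4]
grip_width: 0.0178
grasp_force: 30.0
theta 281.6 r 60.3  resist 1.92 radial -3.31 fz 0.44 [-0.529 -1.004  0.036] torque-based resist 0.65
time_s: 17.15
tool_pos: [0.521, 0.0214, 0.1524]
tool_rot: [180.0, -0.0, 108.7]
force: [2.0, -3.2, 0.9]
grip_width: 0.0179
grasp_force: 30.0
theta 297.8 r 60.5  resist 2.89 radial -2.48 fz 0.92 [-0.83  -0.962  0.025] torque-based resist 0.67
```

```bash
python3 -m creep '[{"wx":0,"wy":0,"wz":0,"tx":2.8,"ty":1.5,"tz":0,"gripper":-1},{"wx":0,"wy":0,"wz":0,"tx":5.4,"ty":3.1,"tz":0.1,"gripper":-1},{"wx":0,"wy":0,"wz":0,"tx":8,"ty":4.9,"tz":0.1,"gripper":-1},{"wx":0,"wy":0,"wz":0,"tx":8,"ty":4.9,"tz":0.1,"gripper":-1}]' 30
python3 st.py; python3 tab.py 306,3,3 315,3,3 324,3,3 333,3,3 342,3,3 351,3,3 360,3,3 369,3,3 378,3,3 387,3,3 396,3,3 405,3,3 414,3,3
```

```text
time_s: 17.48
tool_pos: [0.523, 0.0301, 0.1523]
tool_rot: [-180.0, -0.0, 108.7]
force: [2.4, -3.7, 1.2]
grip_width: 0.0181
grasp_force: 30.0
theta 306.3 r 60.5  resist 2.80 radial -3.41 fz 1.21 [-1.028 -0.876 -0.07 ] torque-based resist 0.71
306.0 3.0 (2.5,1.9,0.03) (4.9,4.0,0.05) (7.2,6.1,0.07)
315.0 3.0 (2.2,2.3,0.03) (4.2,4.7,0.05) (6.1,7.2,0.07)
324.0 3.0 (1.8,2.6,0.03) (3.4,5.3,0.05) (4.9,8.0,0.07)
333.0 3.0 (1.4,2.8,0.03) (2.6,5.7,0.05) (3.6,8.7,0.07)
342.0 3.0 (0.9,3.0,0.03) (1.6,6.1,0.05) (2.2,9.2,0.07)
351.0 3.0 (0.4,3.1,0.03) (0.7,6.2,0.05) (0.7,9.4,0.07)
360.0 3.0 (-0.1,3.1,0.03) (-0.3,6.3,0.05) (-0.7,9.4,0.07)
369.0 3.0 (-0.6,3.1,0.03) (-1.3,6.1,0.05) (-2.2,9.2,0.07)
378.0 3.0 (-1.0,3.0,0.03) (-2.3,5.9,0.05) (-3.6,8.7,0.07)
387.0 3.0 (-1.5,2.8,0.03) (-3.1,5.4,0.05) (-4.9,8.0,0.07)
396.0 3.0 (-1.9,2.5,0.03) (-4.0,4.9,0.05) (-6.1,7.2,0.07)
405.0 3.0 (-2.3,2.2,0.03) (-4.7,4.2,0.05) (-7.2,6.1,0.07)
414.0 3.0 (-2.6,1.8,0.03) (-5.3,3.4,0.05) (-8.0,4.9,0.07)
```

```bash
python3 -m creep '[{"wx":0,"wy":0,"wz":0,"tx":2.5,"ty":1.9,"tz":0,"gripper":-1},{"wx":0,"wy":0,"wz":0,"tx":4.9,"ty":4,"tz":0.1,"gripper":-1},{"wx":0,"wy":0,"wz":0,"tx":7.2,"ty":6.1,"tz":0.1,"gripper":-1},{"wx":0,"wy":0,"wz":0,"tx":7.2,"ty":6.1,"tz":0.1,"gripper":-1}]' 30 | grep time
python3 st.py
```

```text
time_s: 17.82
theta 315.3 r 60.6  resist 2.46 radial -4.02 fz 0.00 [-1.127 -0.772 -0.027] torque-based resist 0.66
```

```bash
sleep 0; python3 st.py
```

```text
theta 315.3 r 60.6  resist 2.46 radial -4.02 fz 0.00 [-1.127 -0.772 -0.027] torque-based resist 0.66
```

```bash
python3 -m creep '[{"wx":0,"wy":0,"wz":0,"tx":2.2,"ty":2.3,"tz":0,"gripper":-1},{"wx":0,"wy":0,"wz":0,"tx":4.2,"ty":4.7,"tz":0.1,"gripper":-1},{"wx":0,"wy":0,"wz":0,"tx":6.1,"ty":7.2,"tz":0.1,"gripper":-1},{"wx":0,"wy":0,"wz":0,"tx":6.1,"ty":7.2,"tz":0.1,"gripper":-1}]' 30 | grep time
python3 st.py
```

```text
time_s: 18.15
theta 324.1 r 60.6  resist 2.49 radial -4.54 fz 0.70 [-1.217 -0.644  0.041] torque-based resist 0.62
```

```bash
python3 -m creep '[{"wx":0,"wy":0,"wz":0,"tx":1.5,"ty":2.7,"tz":0,"gripper":-1},{"wx":0,"wy":0,"wz":0,"tx":3,"ty":5.5,"tz":0.1,"gripper":-1},{"wx":0,"wy":0,"wz":0,"tx":4.4,"ty":8.3,"tz":0.1,"gripper":-1},{"wx":0,"wy":0,"wz":0,"tx":4.4,"ty":8.3,"tz":0.1,"gripper":-1}]' 30 | grep time
python3 st.py
```

```text
time_s: 18.48
theta 333.2 r 60.4  resist 3.67 radial -1.52 fz 1.72 [-1.046 -0.072  0.028] torque-based resist 0.69
```

```bash
python3 -m creep '[{"wx":0,"wy":0,"wz":0,"tx":1.4,"ty":2.8,"tz":0,"gripper":-1},{"wx":0,"wy":0,"wz":0,"tx":2.6,"ty":5.7,"tz":0.1,"gripper":-1},{"wx":0,"wy":0,"wz":0,"tx":3.6,"ty":8.7,"tz":0.1,"gripper":-1},{"wx":0,"wy":0,"wz":0,"tx":3.6,"ty":8.7,"tz":0.1,"gripper":-1}]' 30 | grep time
python3 st.py
```

```text
time_s: 18.82
theta 342.3 r 60.3  resist 3.40 radial -2.19 fz 1.50 [-0.848  0.16  -0.025] torque-based resist 0.63
```

```bash
python3 -m creep '[{"wx":0,"wy":0,"wz":0,"tx":0.9,"ty":3,"tz":0,"gripper":-1},{"wx":0,"wy":0,"wz":0,"tx":1.6,"ty":6.1,"tz":0.1,"gripper":-1},{"wx":0,"wy":0,"wz":0,"tx":2.2,"ty":9.2,"tz":0.1,"gripper":-1},{"wx":0,"wy":0,"wz":0,"tx":2.2,"ty":9.2,"tz":0.1,"gripper":-1}]' 30 | grep time
python3 st.py
```

```text
time_s: 19.15
theta 351.4 r 60.1  resist 2.86 radial -1.86 fz 3.27 [-0.646  0.403 -0.059] torque-based resist 0.65
```

```bash
python3 -m creep '[{"wx":0,"wy":0,"wz":0,"tx":0.4,"ty":3.1,"tz":0,"gripper":-1},{"wx":0,"wy":0,"wz":0,"tx":0.7,"ty":6.2,"tz":0,"gripper":-1},{"wx":0,"wy":0,"wz":0,"tx":0.7,"ty":9.4,"tz":0,"gripper":-1},{"wx":0,"wy":0,"wz":0,"tx":0.7,"ty":9.4,"tz":0,"gripper":-1}]' 30 | grep time
python3 st.py
```

```text
time_s: 19.48
theta 0.5 r 60.1  resist 3.14 radial -0.45 fz 3.76 [-0.51   0.521  0.   ] torque-based resist 0.65
```

```bash
python3 -m creep '[{"wx":0,"wy":0,"wz":0,"tx":-0.1,"ty":3.1,"tz":0,"gripper":-1},{"wx":0,"wy":0,"wz":0,"tx":-0.3,"ty":6.3,"tz":0,"gripper":-1},{"wx":0,"wy":0,"wz":0,"tx":-0.7,"ty":9.4,"tz":0,"gripper":-1},{"wx":0,"wy":0,"wz":0,"tx":-0.7,"ty":9.4,"tz":0,"gripper":-1}]' 30 | grep time
python3 st.py
```

```text
time_s: 19.82
theta 9.5 r 60.0  resist 2.05 radial -0.08 fz 2.54 [-0.319  0.596 -0.   ] torque-based resist 0.64
```

```bash
python3 -m creep '[{"wx":0,"wy":0,"wz":0,"tx":-0.6,"ty":3.1,"tz":0,"gripper":-1},{"wx":0,"wy":0,"wz":0,"tx":-1.3,"ty":6.1,"tz":0,"gripper":-1},{"wx":0,"wy":0,"wz":0,"tx":-2.2,"ty":9.2,"tz":0,"gripper":-1},{"wx":0,"wy":0,"wz":0,"tx":-2.2,"ty":9.2,"tz":0,"gripper":-1}]' 30 | grep time
python3 st.py
```

```text
time_s: 20.15
theta 18.7 r 60.0  resist 3.39 radial -0.20 fz 3.52 [-0.185  0.642  0.09 ] torque-based resist 0.64
```

```bash
python3 -m creep '[{"wx":0,"wy":0,"wz":0,"tx":-1,"ty":3,"tz":0,"gripper":-1},{"wx":0,"wy":0,"wz":0,"tx":-2.3,"ty":5.9,"tz":0,"gripper":-1},{"wx":0,"wy":0,"wz":0,"tx":-3.6,"ty":8.7,"tz":0,"gripper":-1},{"wx":0,"wy":0,"wz":0,"tx":-3.6,"ty":8.7,"tz":0,"gripper":-1}]' 30 | grep time
python3 st.py
```

```text
time_s: 20.48
theta 27.3 r 60.0  resist 4.37 radial -0.29 fz 3.07 [0.025 1.081 0.005] torque-based resist 1.07
```

```bash
python3 -m creep '[{"wx":0,"wy":0,"wz":0,"tx":-0.8,"ty":1.4,"tz":0,"gripper":-1},{"wx":0,"wy":0,"wz":0,"tx":-1.5,"ty":2.8,"tz":0,"gripper":-1},{"wx":0,"wy":0,"wz":0,"tx":-1.5,"ty":2.8,"tz":0,"gripper":-1}]' 30 | grep time
python3 st.py
```

```text
time_s: 20.73
theta 29.9 r 60.0  resist 5.32 radial 0.15 fz 5.21 [0.174 1.325 0.002] torque-based resist 1.33
```

```bash
python3 -m creep '[{"wx":0,"wy":0,"wz":0,"tx":1.5,"ty":-3.1,"tz":0,"gripper":-1},{"wx":0,"wy":0,"wz":0,"tx":3,"ty":-6.3,"tz":0,"gripper":-1},{"wx":0,"wy":0,"wz":0,"tx":4.4,"ty":-9.5,"tz":0,"gripper":-1},{"wx":0,"wy":0,"wz":0,"tx":4.4,"ty":-9.5,"tz":0,"gripper":-1}]' 30 | grep time
python3 st.py
python3 -m creep '[{"wx":0,"wy":0,"wz":0,"tx":0,"ty":0,"tz":0,"gripper":0},{"wx":0,"wy":0,"wz":0,"tx":0,"ty":0,"tz":0,"gripper":0},{"wx":0,"wy":0,"wz":0,"tx":0,"ty":0,"tz":0,"gripper":0},{"wx":0,"wy":0,"wz":0,"tx":0,"ty":0,"tz":0,"gripper":0},{"wx":0,"wy":0,"wz":0,"tx":0,"ty":0,"tz":0,"gripper":0}]' 30
python3 -m creep '[{"wx":0,"wy":0,"wz":0,"tx":0,"ty":0,"tz":-15,"gripper":0},{"wx":0,"wy":0,"wz":0,"tx":0,"ty":0,"tz":-40,"gripper":0},{"wx":0,"wy":0,"wz":0,"tx":0,"ty":0,"tz":-70,"gripper":0},{"wx":0,"wy":0,"wz":0,"tx":-30,"ty":-10,"tz":-90,"gripper":0},{"wx":0,"wy":0,"wz":0,"tx":-60,"ty":-20,"tz":-110,"gripper":0}]' 30
python3 -m creep '[{"wx":0,"wy":0,"wz":0,"tx":0,"ty":0,"tz":0,"gripper":0},{"wx":0,"wy":0,"wz":0,"tx":0,"ty":0,"tz":0,"gripper":0},{"wx":0,"wy":0,"wz":0,"tx":0,"ty":0,"tz":0,"gripper":0}]' 30
python3 - <<'E'
from h import *
p,d,P=cam('wrist');save('w4',p)
c=np.array([.5804,.0112]); r=np.hypot(*(P[...,:2]-c).transpose(2,0,1))
m=(r<.022)&(abs(P[...,2]-.1445)<.005); print(cv2.minAreaRect((P[m][:,:2]*1000).astype(np.float32)),np.median(P[m][:,2]))
m=(r<.09)&(P[...,2]>.178)&(P[...,2]<.2); g=cv2.minEnclosingCircle((P[m][:,:2]*1000).astype(np.float32)); print(g,np.percentile(P[m][:,2],[50,99]),108.66-np.degrees(np.arctan2(g[0][1]-11.2,g[0][0]-580.4)))
E
```

```text
time_s: 21.07
theta 20.4 r 59.5  resist 1.45 radial -0.36 fz 1.72 [ 0.136  0.074 -0.02 ] torque-based resist 0.08
time_s: 21.48
tool_pos: [0.5824, 0.0712, 0.1517]
tool_rot: [180.0, 0.0, 108.6]
force: [0.2, 0.5, -0.9]
grip_width: 0.0406
grasp_force: 0.0
time_s: 21.9
tool_pos: [0.5827, 0.0104, 0.2638]
tool_rot: [179.9, -0.0, 109.0]
force: [0.8, -1.5, -0.5]
grip_width: 0.0435
grasp_force: 0.0
time_s: 22.15
tool_pos: [0.5824, 0.0084, 0.2616]
tool_rot: [-180.0, -0.0, 108.6]
force: [-0.1, -0.4, 0.1]
grip_width: 0.0434
grasp_force: 0.0
((580.4141845703125, 11.0574369430542), (31.907384872436523, 43.68192672729492), 2.0151805877685547) 0.1435982945640323
((579.573974609375, 71.317138671875), 9.383819580078125) [0.18558936 0.18898075] 17.872790368553936
```

View pics/w4.png

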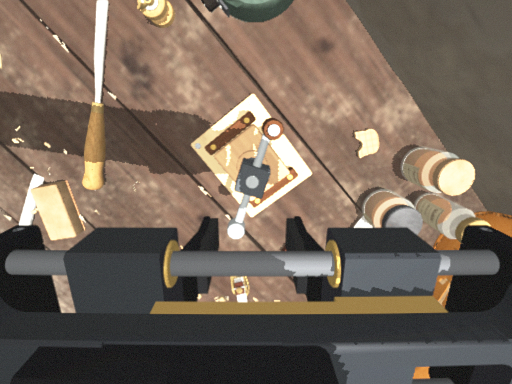

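```bash
python3 -c "
from cell import env
print(env.sign_off())"
```

```text
the job is handed in; nothing more can be done
None
```

I fitted the wrench, worked the tap half forward and a quarter back twice, then ran it down until I felt the bottom at about 1.03 turns, with estimated twist about 0.15 rad against the 0.36 rad limit. I let go with the wrench seated, did not touch the bystanders, and handed the job in at about 22 s; it returned no verdict.

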